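# Dress the jewellery display

### The arm

A 7-joint arm with a two-finger parallel gripper is mounted at the origin on the work surface. World frame = base frame: x ahead of the robot, y to its left, z up, the work surface at z = 0. Lengths are in mm, angles in rad, forces in N, time in s.
With the tool pointing down it reaches from about 400 to 850 mm from the base axis. Payload 4.4 kg.
Tool frame: the origin (TCP) lies at the very end of the fingers, on their centre line; the grasp point (between the pads) lies 19 mm behind it (grasp_offset is the distance from the TCP to the grasp point, in mm); z points along the fingers, y is the line along which they close (so a half turn about z gives the same grasp; the last joint's range is limited). The gripper opens to 94 mm and grips with 3 to 60 N. Pads are 16 mm wide; open, the fingers measure 119 mm over their backs; the gripper's body (75 mm by 177 mm) begins 78 mm behind the grasp point.
Start: joints at [-0.066, 0.628, 0.038, 1.517, -0.027, 0.996, -0.02], TCP at [650.014, 0.029, 169.378] pointing down, gripper open.
Joint ranges: [-3.06, 3.06], [-0.37, 2.12], [-1.25, 1.32], [0.18, 2.47], [-1.1, 4.24], [0.23, 1.98], [-2.94, 2.94]. Speed limits (rad/s): [2.57, 2.57, 3.14, 3.14, 3.14, 3.14, 3.14].

### API

Orientations are given as [roll, pitch, yaw] about the fixed x, y, z axes, in that order (R = Rz(yaw) Ry(pitch) Rx(roll)).
In Python, from bench import sense, read_camera, camera_info, close_job, trace, landmark_of, grasp_offset gives the robot as it stands.
- The arm moves only by the tool play_rows, never from a script. Its argument "motion" is a list of rows, each a list of 3 entries, a list of its own where there are three numbers: the closure, from 0 (fully open) to 1 (shut), then the shift along the world's x, y, z in m, then the turn about the world's z in degrees. In form: [[claw, [dx, dy, dz], roll], ...]. A call has 1 to 20 rows; each row shifts and turns the commanded pose from where the row before left it; what a row does not reach is not made up. A row lasts 1/10 s, in which the tool goes at most 50 mm and 8.59 degrees, less where a joint would pass 70% of its speed; a pose out of reach is approached as far as the arm can. A call with a gripper value outside its range is refused whole. The fingers move at their own pace and stop on an object; the grip force is fixed at half the most. Time passes only in rows, so rows that do not move let the fingers close. It gives the time, the measured TCP pose, the force, the opening and the grip force at its end, in the units of the state.
- sense(): the state, without advancing time (a new reading comes with each control period).
- read_camera(name): name is "scene" or "side" or "wrist"; returns the picture (480x640x3 uint8, red, green, blue); there is no depth.
- camera_info(name): a dict with "fov_y" (degrees; the focal length in pixels is half the picture's height over the tangent of half this angle, whatever the lens; pixels are square), "cx", "cy" (the principal point, pixels), "T" (4x4, takes a point from camera to world coordinates). Camera axes: x right, y up, looking along -z (the intrinsics and any distortion apply to the point x, -y, -z); pixel columns grow to the right and rows downward; lengths in mm; the calibration is good to about 2 mm. A picture is of the moment at which its call begins: read the wrist's pose just before it. camera_info takes no time and is no camera call; for the wrist camera it gives the pose at the moment of the call.
- close_job(): hands the job in; it is judged then, once.
Trained networks look in the newest picture that a camera, given by its name, has taken for a name from the list of things; names that differ only in an ending like _2 or _b are one class to them, and where a whole thing is asked for, a point or a joint stands for the part that bears it (a point fixed in the world has none). Each returns a list of dicts, best first, with "score" (0 to 1); they miss things now and then, are a little off and sometimes report something else, mostly with a low value. They report only what shows in the picture. A call takes as long as a camera call. They do not tell look-alikes from the thing itself.
- trace(camera, query): "pixels" (480x640 bool, what is visible of it).
- landmark_of(camera, query): "position" ([x, y, z] in mm, in the coordinates of the camera as it stood for that picture, good to about 4 mm: a listed point, or the origin of a listed thing).
The state is a dict: "t": time; "joints": joint angles; "qvel": joint speeds; "joint_efforts": joint torques, N m; "ee_pos": TCP position; "tcp_rot": TCP orientation; "contact_force": force on the tool from outside, world axes, zero at the start; "wrist_torque": the same for the moment, N m; "opening": opening from 0.0 (shut) to 1.0 (fully open); "finger_force": force on a finger pad.
Only numpy, scipy, OpenCV 4.12 (cv2) and the standard library are available. Lean on these libraries where they do the work, as an engineer would, in place of code of your own. Each camera call takes 0.05 s, during which the arm holds its last target. There are 200 camera calls.

### The job

Dress the display on the blue felt: stand the ring post in the middle of the round riser and drop the wooden ring over it so that it lies on the post's foot, and set the bead tin flat in the middle of the square riser. Set the gift box on the felt midway between the two risers, its long side along the row, and the bead jar upright on the felt directly behind the box (on the side away from the robot), with a gap of about 25 mm between them. Let go of everything and leave the mug and the pliers where they are.

Things in the scene. Friction and masses are not known exactly. Their poses are not given: they have to be found in the camera images.
- post_mid (a point): ring post, white, loose, upright, 64 mm tall: a round foot of 50 mm diameter and 8 mm thickness, and on it a plain round stem of 16 mm diameter (grip the stem). Point: on its axis, half-way up, 32 mm above its underside; z up
- ring_mid (a point): chunky dark-wood ring lying flat, loose, outer diameter 56 mm, hole 32 mm, 18 mm thick (grip across the outside). Point: centre of the hole, 9 mm above its underside; z up. Over the post it drops down the stem until it lies on the foot
- tin_mid (a point): flat round metal bead tin with a closed metal lid, loose, diameter 56 mm, 26 mm tall. Point: on its axis, 13 mm above its underside; z up
- box_mid (a point): rectangular gift box, brown cardboard with a pale lid, closed and rigid, loose, 40 mm (its x) by 60 mm (its y) by 32 mm tall (grip across the 40 mm). Point: its centre, 16 mm above its underside; z up
- jar_mid (a point): round glass bead jar with a cork lid, loose, upright, diameter 46 mm, 55 mm tall. Point: on its axis, 27.5 mm above its underside; z up
- round_riser: low round wooden display block, fixed on the felt, diameter 90 mm, 24 mm tall. Origin: centre of its underside, which is 11 mm above the table; its flat top is 24 mm above the origin; z up. It stands at the left or the right end of the felt, 230 mm centre to centre from the square one
- square_riser: low square wooden display block, fixed on the felt, 90 x 90 mm, 24 mm tall. Origin: centre of its underside, 11 mm above the table; its flat top is 24 mm above the origin; sides parallel to the board's; z up. It stands at the other end of the felt from the round one
- board: cork board with a blue felt mat on it, fixed on the table, 190 mm (its x) by 400 mm (its y); the felt is 165 by 360 mm and its top is 11 mm above the table. Origin: centre of the underside, at table height. x points away from the robot ('behind'), y to the robot's left along the row of the two risers, z up. The risers' centres lie at x = -35 mm, y = +115 and -115 mm, so the place midway between them is at x = -35 mm, y = 0
- mug_mid (a point): pink ceramic mug with a handle, loose, diameter 82 mm, 95 mm tall, to the right of the board; not part of the job. Point: centre, half-way up
- pliers: small blue-handled pliers lying on the table left of the board, about 145 mm long and 12 mm thick; not part of the job. Origin: at table height, about mid-length; x towards the jaws
Things that resemble listed ones, but are neither listed nor needed, are in the scene too. Leave any red look-alike of the part that bears box_mid alone. Of the things that look like the part that bears post_mid, the smaller one is meant.

How it is judged (in metres and radians):
At the end, for the whole second after the job is handed in: Upright and at rest: post and tin within 15 mm of their risers' centres, ring flat on the post's foot; box within 15 mm each way of midway between the risers, long side within 0.2 rad of the row; jar behind it, within 22 mm of the board's middle line, centres 53 to 85 mm apart (horizontal distance between post_mid and round_riser below 0.015 m and z of post_mid in the frame of round_riser between 0.05 and 0.062 m and angle between each of post_mid, tin_mid, box_mid, jar_mid's own z axis and vertical below 0.1 rad and horizontal distance between ring_mid and post_mid below 0.011 m and z of ring_mid in the frame of post_mid between -0.02 and -0.01 m and horizontal distance between tin_mid and square_riser below 0.015 m and z of tin_mid in the frame of square_riser between 0.032 and 0.042 m and x of box_mid in the frame of board between -0.05 and -0.02 m and y of box_mid in the frame of board between -0.015 and 0.015 m and z of box_mid in the frame of board between 0.022 and 0.032 m and angle between the y axis of box_mid and the y axis of board, either way round below 0.2 rad and y of jar_mid in the frame of board between -0.022 and 0.022 m and x of jar_mid in the frame of board above 0.01 m and horizontal distance between jar_mid and box_mid between 0.053 and 0.085 m and z of jar_mid in the frame of board between 0.033 and 0.044 m and linear speed of each of post, ring, tin, box, jar below 0.02 m/s and angular speed of each of post, ring, tin, box, jar below 0.2 rad/s); the robot touches nothing.
It fails at once if the mug is moved by more than 20 mm (distance of mug_mid from where it was at the start of the episode above 0.02 m).
It fails at once if the pliers are moved by more than 20 mm (distance of pliers from where it was at the start of the episode above 0.02 m).
It also fails if it takes over 134 s, if anything falls off the work surface, if the arm or the gripper's body presses on something with over 40 N, if the wrist force passes 120 N, or if a joint passes its speed limit or range.

## Working session

There is one attempt and no reset: what is moved stays moved. The work goes in short steps, Python scripts to look and compute and a tool call to move; the robot and the scene stay as the last step left them, time stands still between calls to the robot, and variables do not carry over. Pictures are saved under pics/ and viewed, at most 17 in all, crops included, and the job is handed in when it is done.

Besides the shell and the picture viewer there is one more tool, called after "Emit:" by a JSON object that holds its "method" and its "body". play_rows: Moves the arm, as the interface text tells. Its arguments: {"type":"object","properties":{"motion":{"type":"array"}},"required":["motion"]}

```bash
mkdir -p pics
cat > h.py <<'E'
import numpy as np, cv2
from bench import *
def snap(n,f=None):
    im=read_camera(n)
    if f: cv2.imwrite('pics/'+f,im[:,:,::-1])
    return im
def world(cam,p):
    T=np.array(camera_info(cam)['T']); return (T@np.r_[p,1])[:3]
def proj(cam,P):
    i=camera_info(cam); T=np.array(i['T']); f=240/np.tan(np.radians(i['fov_y']/2))
    c=np.linalg.inv(T)@np.r_[P,1]; return i['cx']+f*c[0]/-c[2], i['cy']+f*c[1]/c[2]
def ray(cam,u,v,z):
    i=camera_info(cam); T=np.array(i['T']); f=240/np.tan(np.radians(i['fov_y']/2))
    d=T[:3,:3]@np.array([(u-i['cx'])/f,-(v-i['cy'])/f,-1]); o=T[:3,3]
    return o+d*(z-o[2])/d[2]
def find(cam,names):
    for n in names:
        for r in landmark_of(cam,n)[:3]:
            P=world(cam,r['position']); print(cam,n,round(r['score'],2),P.round(),np.round(proj(cam,P)))
E
python3 - <<'E'
from h import *
print(sense()); 
for c in('scene','side','wrist'):
    i=camera_info(c); print(c,{k:(np.round(v,2) if k=='T' else v) for k,v in i.items()})
    snap(c,c+'0.png')
    if c!='wrist': find(c,['post_mid','ring_mid','tin_mid','box_mid','jar_mid','round_riser','square_riser','board','mug_mid','pliers'])
E
```

```text
{'t': 0.0, 'joints': array([-0.06581139,  0.62930149,  0.03842765,  1.51832009, -0.02700556,
        0.99632955, -0.01999111]), 'qvel': array([-0.00049253,  0.00019007,  0.00037662, -0.00091852, -0.00156234,
       -0.00081722,  0.00156747]), 'joint_efforts': array([ 1.05774864e-04, -5.49729431e+01,  1.14371493e+00, -1.86633307e+01,
       -5.21096285e-02,  2.37884105e-02,  1.36332897e-04]), 'ee_pos': array([6.49280873e+02, 4.71933816e-02, 1.68498191e+02]), 'tcp_rot': array([-3.13975157e+00,  8.09881077e-06,  1.57082624e+00]), 'contact_force': array([ 0.19362178,  0.01573734, -0.41345283]), 'wrist_torque': array([-0.05770287, -0.0209177 ,  0.0199076 ]), 'finger_force': 0.0, 'opening': 1.0028475762470952}
scene {'fov_y': 54.20975679479643, 'cx': 320.12324349111594, 'cy': 239.51549536105534, 'T': array([[-5.6000e-01, -6.4000e-01,  5.2000e-01,  1.0491e+03],
       [ 8.3000e-01, -4.4000e-01,  3.5000e-01,  3.8824e+02],
       [ 0.0000e+00,  6.3000e-01,  7.7000e-01,  9.1062e+02],
       [ 0.0000e+00,  0.0000e+00,  0.0000e+00,  1.0000e+00]])}
scene post_mid 0.51 [ 306. -164.   46.] [305. 17
[... 1448 characters left out ...]
-110.   10.] [385. 248.]
side square_riser 0.94 [636. 116.  14.] [332. 197.]
side square_riser 0.31 [ 425. -140.   31.] [345. 289.]
side board 0.89 [648.  -1.  -0.] [366. 219.]
side board 0.62 [404. 320.  15.] [219. 202.]
side mug_mid 0.92 [ 629. -433.   46.] [509. 307.]
side pliers 0.71 [657. 391.  -4.] [273. 155.]
side pliers 0.5 [429. -10.  26.] [308. 259.]
wrist {'fov_y': 62.20394165740311, 'cx': 319.83918765500414, 'cy': 251.19131379353877, 'T': array([[ 1.0000e+00, -0.0000e+00, -0.0000e+00,  6.4913e+02],
       [ 0.0000e+00,  9.6000e-01,  2.7000e-01,  7.6390e+01],
       [ 0.0000e+00, -2.7000e-01,  9.6000e-01,  3.8424e+02],
       [ 0.0000e+00,  0.0000e+00,  0.0000e+00,  1.0000e+00]])}
```

View pics/scene0.png

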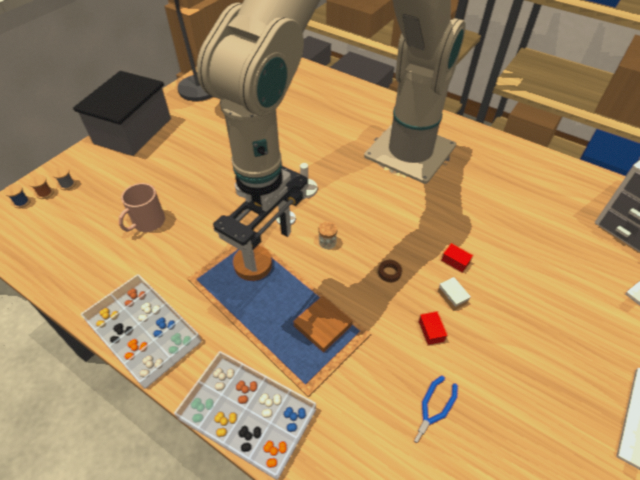

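View pics/side0.png

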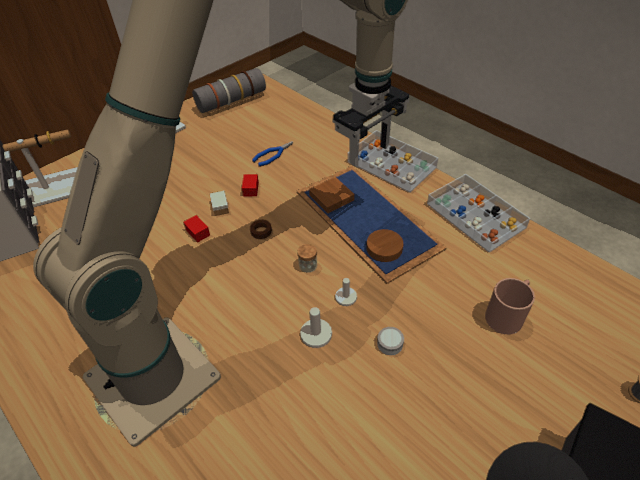

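The side view shows these candidates:
- **Posts:** a small one at (346,290) and a big one at (315,325). The smaller one is meant.
- **Boxes:** red at (250,185) and (197,228), and a pale-lidded one at (219,203). The pale one is meant.
- **Risers:** square at (332,193) on the left, round at (385,246) on the right.

I'll confirm the post and box in one crop.

Run:
```python
from h import *
im=cv2.imread('pics/side0.png')
cv2.imwrite('pics/crop1.png',cv2.resize(im[165:365,170:420],None,fx=3,fy=3,interpolation=cv2.INTER_CUBIC))
```

```text
(no output)
```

View pics/crop1.png

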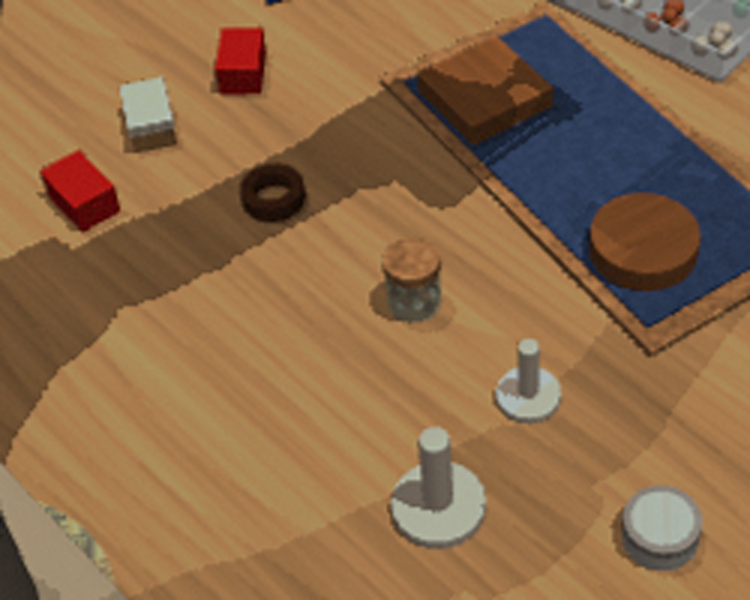

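Emit:
{"method": "play_rows", "body": {"motion": [[0, [0, 0, 0.02], 0], [0, [-0.02, 0, 0.02], 0], [0, [-0.03, -0.02, 0.02], 0], [0, [-0.03, -0.03, 0.01], 0], [0, [-0.03, -0.03, 0], 0], [0, [-0.03, -0.03, 0], 0], [0, [-0.03, -0.03, 0], 0], [0, [-0.03, -0.02, 0], 0], [0, [-0.02, -0.02, 0], 0], [0, [0, -0.02, 0], 0], [0, [0, 0, 0], 0], [0, [0, 0, 0], 0]]}}

```text
t: 2.35
ee_pos: [430.3, -199.5, 239.5]
tcp_rot: [3.141, -0.001, 1.57]
contact_force: [0.2, -0.1, 0.1]
opening: 1.002
finger_force: 0.0
```

The crop confirms both: the small post is at crop (528,385), beside the larger one at (436,500), and the pale-lidded brown box is at (150,115) between two red ones. Next is a wrist view of the post, tin and risers.

Run:
```python
from h import *
snap('wrist','w1.png'); find('wrist',['post_mid','tin_mid'])
for n in['post_mid','tin_mid']:
    for r in trace('wrist',n)[:2]:
        m=r['pixels'].astype('u1'); (c,rad)=cv2.minEnclosingCircle(cv2.findNonZero(m)); print(n,r['score'],c,rad,m.sum(),ray('wrist',*c,10).round(1))
snap('scene');find('scene',['round_riser','square_riser','board'])
snap('side');find('side',['round_riser','square_riser','board'])
for c in('side','scene'):
  for n in['round_riser','square_riser']:
    for r in trace(c,n)[:2]:
        m=r['pixels'].astype('u1'); v,u=np.nonzero(m);print(c,n,r['score'],m.sum(),ray(c,u.mean(),v.mean(),28).round(1))
```

```text
wrist post_mid 0.84 [ 307. -168.   41.] [201. 187.]
wrist post_mid 0.69 [ 427. -141.   32.] [317. 160.]
wrist tin_mid 0.75 [ 402. -294.   11.] [296. 291.]
post_mid 0.88 (208.3059844970703, 182.20870971679688) 33.48087692260742 3200 [ 306.5 -166.4   10. ]
post_mid 0.79 (315.5, 160.04347229003906) 23.09235191345215 1620 [ 425.  -142.2   10. ]
tin_mid 0.63 (296.5831604003906, 293.2032470703125) 25.091739654541016 1868 [ 402.3 -297.5   10. ]
scene round_riser 0.97 [ 592. -113.   17.] [252. 263.]
scene round_riser 0.37 [ 430. -143.   32.] [283. 211.]
scene square_riser 0.93 [637. 116.  10.] [322. 327.]
scene board 0.61 [648.  -9.   3.] [273. 304.]
side round_riser 0.56 [ 594. -110.   10.] [384. 248.]
side square_riser 0.67 [635. 117.  13.] [331. 197.]
side board 0.86 [647.  -3.   1.] [366. 219.]
side round_riser 0.94 950 [ 590.3 -111.7   28. ]
side round_riser 0.3 622 [ 395.7 -299.5   28. ]
side square_riser 0.76 393 [601.8 122.   28. ]
scene round_riser 0.82 1162 [ 597.  -106.2   28. ]
scene square_riser 0.57 1913 [637.4 118.7  28. ]
```

View pics/w1.png

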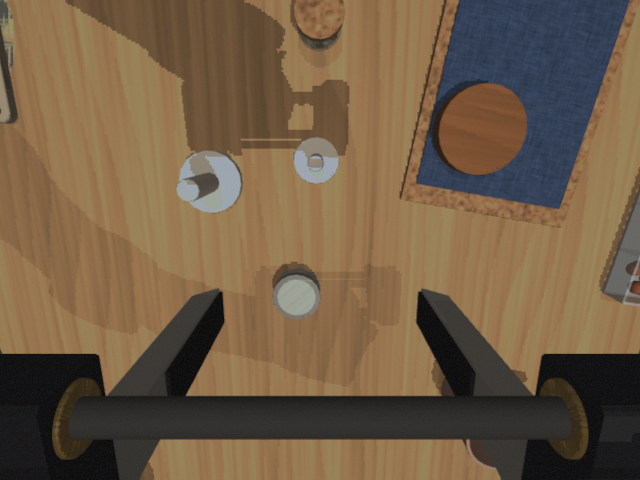

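Wrist view: small post at (317,160), tin at (297,297), round riser top at (482,129), no obstruction. Moving to grasp the post.

Emit:
{"method": "play_rows", "body": {"motion": [[0.3, [-0.003, 0.02, 0], 0], [0.3, [0, 0.02, -0.01], 0], [0.3, [0, 0.018, -0.03], 0], [0.3, [0, 0, -0.03], 0], [0.3, [0, 0, -0.03], 0], [0.3, [0, 0, -0.03], 0], [0.3, [0, 0, -0.03], 0], [0.3, [0, 0, -0.03], 0], [0.3, [0, 0, -0.02], 0], [0.3, [0, 0, -0.0115], 0], [0.3, [0, 0, 0], 0]]}}

```text
t: 4.3
ee_pos: [426.0, -141.7, 16.5]
tcp_rot: [-3.139, -0.001, 1.571]
contact_force: [-0.5, 0.9, 1.2]
opening: 0.699
finger_force: 0.0
```

Run:
```python
from h import *
print(sense()['ee_pos'],sense()['opening'])
print(ray('wrist',320,240,0))
snap('wrist');find('wrist',['post_mid'])
snap('side');find('side',['post_mid'])
```

```text
[ 425.9876544  -141.69576931   16.51843523] 0.6985003195303814
[ 425.3196142  -122.44353433    0.        ]
wrist post_mid 0.84 [ 426. -143.   30.] [319. 288.]
wrist post_mid 0.6 [ 308. -171.   44.] [ 95. 347.]
side post_mid 0.97 [ 304. -164.   48.] [314. 323.]
side post_mid 0.57 [ 426. -142.   33.] [346. 288.]
```

Emit:
{"method": "play_rows", "body": {"motion": [[1, [0, 0, 0], 0], [1, [0, 0, 0], 0], [1, [0, 0, 0], 0], [1, [0, 0, 0], 0], [1, [0, 0, 0], 0], [1, [0, 0, 0.01], 0], [1, [0, 0, 0.02], 0], [1, [0, 0, 0.03], 0], [1, [0, 0, 0.03], 0], [1, [0.02, 0, 0.02], 0], [1, [0.02, 0, 0], 0], [1, [0.02, 0, 0], 0], [1, [0.02, 0, 0], 0], [1, [0.015, 0, 0], 0], [1, [0.01, 0, 0], 0], [1, [0, 0, 0], 0], [1, [0, 0, 0], 0]]}}

```text
t: 6.2
ee_pos: [531.1, -142.0, 127.9]
tcp_rot: [-3.14, -0.0, 1.571]
contact_force: [-0.8, 0.2, 0.2]
opening: 0.006
finger_force: 0.0
```

Run:
```python
from h import *
print(sense()['ee_pos'],sense()['opening'])
im=snap('wrist','w2.png');find('wrist',['post_mid','round_riser','square_riser','board'])
for r in trace('wrist','round_riser')[:2]:
    m=r['pixels'].astype('u1'); (c,rad)=cv2.minEnclosingCircle(cv2.findNonZero(m)); print(r['score'],c,rad,ray('wrist',*c,35).round(1),m.sum())
```

```text
[ 531.05097378 -141.96098585  127.8957509 ] 0.006197039137035243
wrist post_mid 0.93 [ 309. -168.   43.] [ 42. 274.]
wrist post_mid 0.71 [ 429. -140.   32.] [194. 237.]
wrist round_riser 0.58 [ 595. -113.    7.] [396. 199.]
wrist board 0.57 [648.  -1.  -1.] [468.  56.]
0.84 (400.3444519042969, 200.76666259765625) 58.80860900878906 [ 593.3 -110.4   35. ] 10430
```

View pics/w2.png

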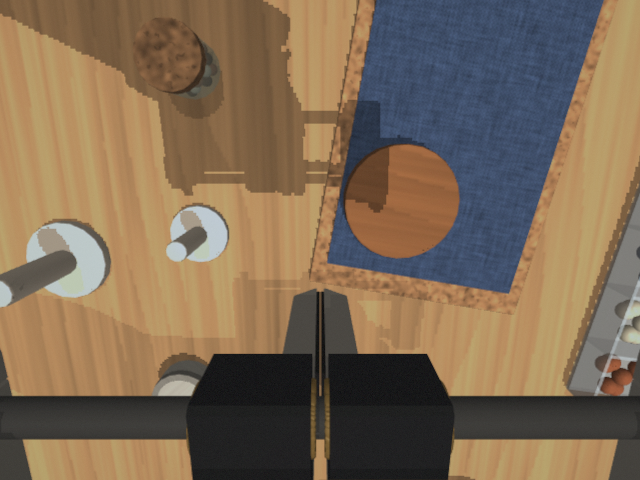

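The picture shows the gripper closed on nothing, with the post still standing at (190,240). I lifted before the fingers had finished closing. I'll go back and wait for the grip before lifting.

Emit:
{"method": "play_rows", "body": {"motion": [[0.6, [0, 0, 0], 0], [0.6, [-0.02, 0, 0], 0], [0.6, [-0.03, 0, 0], 0], [0.6, [-0.03, 0, 0], 0], [0.6, [-0.02, 0, 0], 0], [0.6, [-0.003, 0, 0], 0], [0.6, [0, 0, 0], 0], [0.6, [0, 0, -0.03], 0], [0.6, [0, 0, -0.03], 0], [0.6, [0, 0, -0.03], 0], [0.6, [0, 0, -0.0215], 0], [0.6, [0, 0, 0], 0]]}}

```text
t: 7.7
ee_pos: [428.9, -141.3, 14.0]
tcp_rot: [-3.138, -0.001, 1.572]
contact_force: [-0.3, 0.3, -0.5]
opening: 0.399
finger_force: 0.0
```

Emit:
{"method": "play_rows", "body": {"motion": [[1, [0, 0, 0], 0], [1, [0, 0, 0], 0], [1, [0, 0, 0], 0], [1, [0, 0, 0], 0], [1, [0, 0, 0], 0], [1, [0, 0, 0], 0], [1, [0, 0, 0], 0], [1, [0, 0, 0], 0], [1, [0, 0, 0], 0], [1, [0, 0, 0], 0]]}}

```text
t: 8.7
ee_pos: [429.5, -142.2, 16.9]
tcp_rot: [3.141, 0.0, 1.571]
contact_force: [-0.2, -0.3, 6.6]
opening: 0.159
finger_force: 29.8
```

Emit:
{"method": "play_rows", "body": {"motion": [[1, [0, 0, 0.01], 0], [1, [0, 0, 0.02], 0], [1, [0, 0, 0.03], 0], [1, [0, 0, 0.03], 0], [1, [0.02, 0, 0], 0], [1, [0.02, 0, 0], 0], [1, [0.02, 0.01, 0], 0], [1, [0.025, 0.01, 0], 0], [1, [0.025, 0.01, 0], 0], [1, [0.02, 0, 0], 0], [1, [0.02, 0, 0], 0], [1, [0.0135, 0.001, 0], 0], [1, [0, 0, 0], 0], [1, [0, 0, -0.02], 0], [1, [0, 0, -0.01], 0], [1, [0, 0, 0], 0], [1, [0, 0, 0], 0], [1, [0, 0, 0], 0]]}}

```text
t: 10.5
ee_pos: [592.8, -111.2, 77.1]
tcp_rot: [3.141, 0.0, 1.571]
contact_force: [1.1, 0.3, -0.5]
opening: 0.157
finger_force: 29.7
```

Run:
```python
from h import *
print(sense()['ee_pos'],sense()['opening'])
for c in('wrist','side','scene'):
  im=snap(c,'x3%s.png'%c);find(c,['post_mid','round_riser','board'])
for c in('wrist','side'):
 for r in trace(c,'round_riser')[:1]:
    m=r['pixels'].astype('u1'); (q,rad)=cv2.minEnclosingCircle(cv2.findNonZero(m)); print(r['score'],q,rad,ray(c,*q,35).round(1),m.sum())
```

```text
[ 592.78869143 -111.16412875   77.11340127] 0.1572423820169854
wrist post_mid 0.74 [ 594. -109.   94.] [323. 286.]
wrist round_riser 0.91 [ 594. -112.    8.] [322. 250.]
wrist board 0.85 [653.  -5.  -1.] [408.  97.]
wrist board 0.18 [ 593. -113.    9.] [321. 251.]
side post_mid 0.9 [ 590. -108.   91.] [384. 226.]
side post_mid 0.85 [ 306. -164.   46.] [314. 323.]
side round_riser 0.81 [ 598. -109.   10.] [384. 248.]
side round_riser 0.55 [646.  -6.   0.] [367. 220.]
side board 0.97 [647.  -3.   1.] [366. 219.]
scene post_mid 0.9 [ 593. -114.   91.] [248. 243.]
scene post_mid 0.6 [ 306. -164.   48.] [305. 176.]
scene round_riser 0.57 [ 596. -112.   14.] [252. 265.]
scene board 0.62 [646.  -6.   2.] [275. 304.]
0.9 (322.40032958984375, 255.50425720214844) 65.82955932617188 [ 593.5 -108.6   35. ] 7103
0.83 (384.0780944824219, 244.75558471679688) 18.823522567749023 [ 585.6 -115.8   35. ] 761
```

View pics/x3wrist.png

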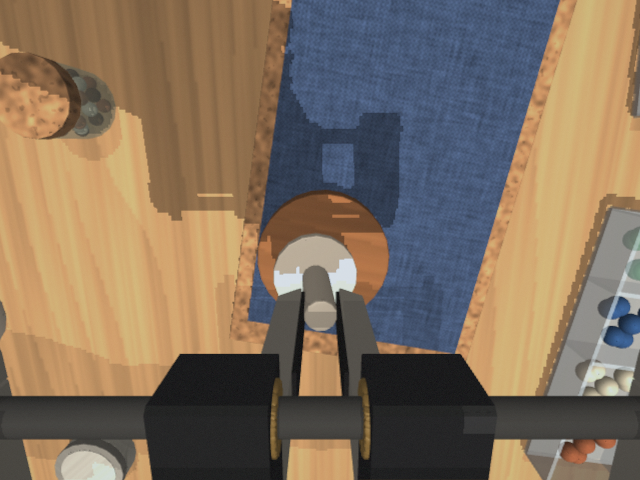

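The picture shows the held post over the round riser, whose centre is at about (322,253). Now I'll lower and release it.

Emit:
{"method": "play_rows", "body": {"motion": [[1, [0.001, 0, -0.01], 0], [1, [0, 0, -0.008], 0], [1, [0, 0, -0.004], 0], [1, [0, 0, -0.0025], 0], [1, [0, 0, 0], 0], [1, [0, 0, 0], 0], [0.5, [0, 0, 0], 0], [0.5, [0, 0, 0], 0], [0.5, [0, 0, 0], 0], [0.5, [0, 0, 0], 0], [0.5, [0, 0, 0], 0], [0.5, [0, 0, 0.02], 0], [0.3, [0, 0, 0.03], 0], [0.2, [0, 0, 0.04], 0], [0.2, [0, 0, 0.04], 0]]}}

```text
t: 12.7
ee_pos: [593.0, -110.9, 182.9]
tcp_rot: [-3.141, -0.0, 1.571]
contact_force: [1.6, -0.8, -0.2]
opening: 0.719
finger_force: 0.0
```

Emit:
{"method": "play_rows", "body": {"motion": [[0.2, [-0.02, 0.04, 0.02], 0], [0.2, [-0.03, 0.045, 0.01], 0], [0.2, [-0.03, 0.045, 0], 0], [0.2, [-0.03, 0.04, 0], 0], [0.2, [-0.03, 0.03, 0], 0], [0.2, [-0.03, 0.02, 0], 0], [0.2, [0, 0, 0], 0], [0.2, [0, 0, 0], 0]]}}

```text
t: 13.5
ee_pos: [428.8, 101.8, 211.4]
tcp_rot: [3.14, -0.0, 1.572]
contact_force: [0.5, -1.3, -0.0]
opening: 0.802
finger_force: 0.0
```

Run:
```python
from h import *
print(sense()['ee_pos'],sense()['opening'])
for c in('wrist','side','scene'):
  im=snap(c,'x4%s.png'%c);find(c,['post_mid','ring_mid','box_mid'])
for r in trace('wrist','ring_mid')[:2]:
    m=r['pixels'].astype('u1'); (q,rad)=cv2.minEnclosingCircle(cv2.findNonZero(m)); print(r['score'],q,rad,ray('wrist',*q,18).round(1),m.sum())
```

```text
[428.75140278 101.79984438 211.37040379] 0.8024469860104936
wrist post_mid 0.76 [ 306. -167.   44.] [213. 450.]
wrist ring_mid 0.6 [424. 165.   6.] [315. 154.]
wrist box_mid 0.62 [306. 280.  14.] [187.  26.]
side post_mid 0.83 [ 305. -163.   48.] [314. 322.]
side post_mid 0.77 [ 588. -108.   63.] [383. 235.]
side ring_mid 0.72 [420. 161.   6.] [260. 231.]
side ring_mid 0.7 [656. 390.  -2.] [273. 155.]
side box_mid 0.59 [404. 317.  15.] [219. 203.]
side box_mid 0.56 [305. 282.  16.] [196. 228.]
side box_mid 0.53 [511. 317.  14.] [250. 185.]
scene post_mid 0.94 [ 591. -112.   67.] [251. 249.]
scene post_mid 0.6 [ 306. -165.   43.] [304. 177.]
scene ring_mid 0.82 [424. 165.  14.] [390. 270.]
scene box_mid 0.88 [404. 313.  20.] [452. 292.]
scene box_mid 0.73 [301. 278.  15.] [456. 256.]
scene box_mid 0.68 [506. 311.  14.] [431. 326.]
0.75 (314.2837829589844, 157.0) 28.892248153686523 [422.4 162.5  18. ] 1814
```

Emit:
{"method": "play_rows", "body": {"motion": [[0, [-0.0055, 0.02, 0], 0], [0, [0, 0.02, -0.01], 0], [0, [0, 0.0215, -0.03], 0], [0, [0, 0, -0.04], 0], [0, [0, 0, -0.04], 0], [0, [0, 0, -0.03], 0], [0, [0, 0, -0.02], 0], [0, [0, 0, -0.01], 0], [0, [0, 0, 0], 0], [0, [0, 0, 0], 0]]}}

```text
t: 15.15
ee_pos: [423.6, 163.3, 31.5]
tcp_rot: [3.141, -0.0, 1.571]
contact_force: [0.8, -0.3, -0.3]
opening: 0.999
finger_force: 0.0
```

Run:
```python
from h import *
print(sense()['ee_pos'],sense()['opening'])
snap('wrist','w5.png');find('wrist',['ring_mid'])
for r in trace('wrist','ring_mid')[:2]:
    m=r['pixels'].astype('u1'); (q,rad)=cv2.minEnclosingCircle(cv2.findNonZero(m)); print(r['score'],q,rad,ray('wrist',*q,9).round(1),m.sum())
```

```text
[423.61304824 163.25072856  31.54864906] 0.9991401824039066
0.72 (319.68902587890625, 268.4146423339844) 46.492557525634766 [423.2 162.7   9. ] 5111
```

Centred over the ring. Going down and gripping.

Emit:
{"method": "play_rows", "body": {"motion": [[0, [0, 0, -0.015], 0], [0, [0, 0, -0.008], 0], [0, [0, 0, -0.005], 0], [0, [0, 0, 0], 0], [1, [0, 0, 0], 0], [1, [0, 0, 0], 0], [1, [0, 0, 0], 0], [1, [0, 0, 0], 0], [1, [0, 0, 0], 0], [1, [0, 0, 0], 0], [1, [0, 0, 0], 0], [1, [0, 0, 0], 0], [1, [0, 0, 0], 0]]}}

```text
t: 16.6
ee_pos: [423.0, 163.0, 2.9]
tcp_rot: [-3.142, -0.0, 1.571]
contact_force: [-0.3, -0.3, -0.2]
opening: 0.269
finger_force: 0.0
```

The opening is already smaller than the ring, so I'll look.

Run:
```python
from h import *
print(sense()['ee_pos'],sense()['opening'],sense()['finger_force'])
snap('wrist','w6.png');find('wrist',['ring_mid'])
snap('side');find('side',['ring_mid'])
```

```text
[422.97047997 163.0317878    2.94970846] 0.26869780479264965 0.0
side ring_mid 0.68 [424. 162.   9.] [262. 229.]
```

View pics/w6.png

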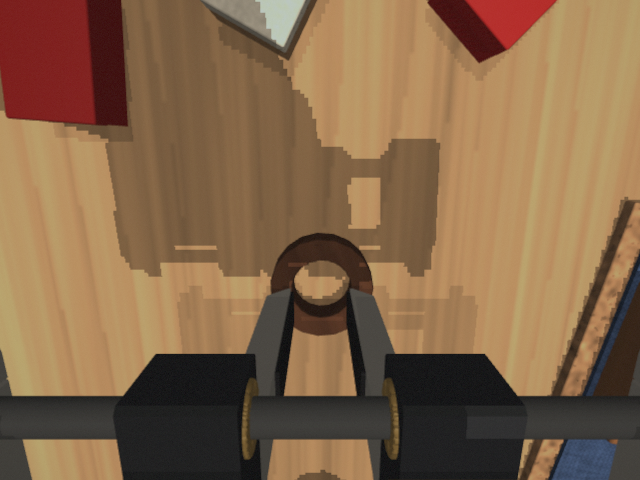

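Run:
```python
from h import *
print(proj('wrist',sense()['ee_pos']),proj('wrist',[423,163,9]),proj('side',sense()['ee_pos']))
a=cv2.imread('pics/w6.png')[220:350,240:400]
b=snap('side')[180:260,210:310,::-1]; c=snap('scene')[220:300,340:440,::-1]
r=lambda i:cv2.resize(i,(400,300),interpolation=cv2.INTER_CUBIC)
cv2.imwrite('pics/c6.png',np.vstack([np.hstack([r(a),r(b)]),np.hstack([r(c),r(c)*0])]))
```

```text
(np.float64(321.1529041404164), np.float64(279.5624718238957)) (np.float64(321.13409996834525), np.float64(283.32561173360483)) (np.float64(261.1498241488745), np.float64(230.8395035090226))
```

View pics/c6.png

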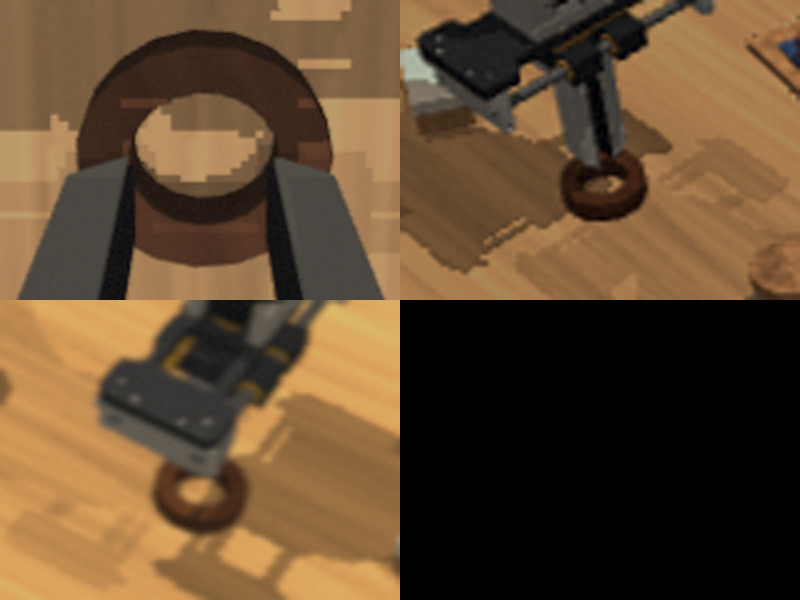

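```bash
python3 -c "
from bench import *
print(grasp_offset() if callable(grasp_offset) else grasp_offset); s=sense(); print(s['joints'],s['ee_pos'],s['contact_force'])"
```

```text
18.8
[-0.43247364  0.65380651  0.00388026  2.18926811 -0.00809298  0.29850873
 -0.42162844] [423.00055255 163.0489043    2.97331382] [ 0.60687613  0.54418601 -0.1238767 ]
```

Emit:
{"method": "play_rows", "body": {"motion": [[0, [0, 0, 0], 0], [0, [0, 0, 0], 0], [0, [0, 0, 0], 0], [0, [0, 0, 0], 0], [0, [0, 0, 0], 0], [0, [0, 0, 0], 0], [0, [0, 0, 0], 0], [0, [0, 0, 0], 0], [0, [0, 0, -0.002], 0], [0, [0, 0, 0], 0], [0, [0, 0, 0], 0]]}}

```text
t: 18.0
ee_pos: [422.9, 163.0, 0.9]
tcp_rot: [-3.141, 0.0, 1.571]
contact_force: [-0.5, 0.1, 0.0]
opening: 0.917
finger_force: 0.0
```

Emit:
{"method": "play_rows", "body": {"motion": [[0, [0, 0, -0.002], 0], [0, [0, 0, 0], 0], [0, [0, 0, 0], 0]]}}

```text
t: 18.3
ee_pos: [422.9, 163.0, -1.1]
tcp_rot: [-3.141, 0.0, 1.571]
contact_force: [0.1, 0.7, 0.2]
opening: 1.001
finger_force: 0.0
```

The TCP reads below the table with no contact force, so the fingertips sit higher than the calibration says. I'll feel downward in small steps.

Emit:
{"method": "play_rows", "body": {"motion": [[0, [0, 0, -0.002], 0], [0, [0, 0, -0.001], 0], [0, [0, 0, 0], 0]]}}

```text
t: 18.6
ee_pos: [422.9, 163.0, -4.2]
tcp_rot: [-3.141, 0.0, 1.571]
contact_force: [-0.6, 0.3, 0.4]
opening: 1.004
finger_force: 0.0
```

Emit:
{"method": "play_rows", "body": {"motion": [[0, [0, 0, -0.002], 0], [0, [0, 0, -0.001], 0], [0, [0, 0, 0], 0]]}}

```text
t: 18.9
ee_pos: [422.9, 163.0, -7.2]
tcp_rot: [-3.141, 0.0, 1.571]
contact_force: [0.1, -0.1, -0.2]
opening: 1.003
finger_force: 0.0
```

Emit:
{"method": "play_rows", "body": {"motion": [[0, [0, 0, -0.002], 0], [0, [0, 0, 0], 0]]}}

```text
t: 19.1
ee_pos: [422.9, 163.0, -9.2]
tcp_rot: [-3.141, 0.0, 1.571]
contact_force: [0.8, -0.4, 0.4]
opening: 0.998
finger_force: 0.0
```

Emit:
{"method": "play_rows", "body": {"motion": [[0, [0, 0, -0.002], 0], [0, [0, 0, 0], 0]]}}

```text
t: 19.3
ee_pos: [422.9, 163.0, -11.2]
tcp_rot: [-3.141, 0.0, 1.571]
contact_force: [0.6, 0.6, -0.2]
opening: 1.002
finger_force: 0.0
```

Emit:
{"method": "play_rows", "body": {"motion": [[0, [0, 0, -0.002], 0], [0, [0, 0, 0], 0]]}}

```text
t: 19.5
ee_pos: [422.9, 163.0, -13.2]
tcp_rot: [-3.141, 0.0, 1.571]
contact_force: [0.3, 0.7, 0.1]
opening: 1.006
finger_force: 0.0
```

Emit:
{"method": "play_rows", "body": {"motion": [[0, [0, 0, -0.002], 0], [0, [0, 0, 0], 0]]}}

```text
t: 19.7
ee_pos: [422.9, 163.0, -15.2]
tcp_rot: [-3.141, 0.0, 1.571]
contact_force: [-0.5, -1.2, 0.1]
opening: 0.999
finger_force: 0.0
```

Emit:
{"method": "play_rows", "body": {"motion": [[0, [0, 0, -0.001], 0], [1, [0, 0, 0], 0], [1, [0, 0, 0], 0], [1, [0, 0, 0], 0], [1, [0, 0, 0], 0], [1, [0, 0, 0], 0], [1, [0, 0, 0], 0], [1, [0, 0, 0], 0], [1, [0, 0, 0], 0]]}}

```text
t: 20.6
ee_pos: [423.0, 163.0, -16.0]
tcp_rot: [3.142, -0.0, 1.571]
contact_force: [0.1, 0.2, -0.2]
opening: 0.357
finger_force: 0.0
```

Run:
```python
from h import *
a=snap('wrist')[160:400,200:440,::-1]
b=snap('side')[170:260,210:310,::-1]
r=lambda i:cv2.resize(i,(400,400),interpolation=cv2.INTER_CUBIC)
cv2.imwrite('pics/c7.png',np.hstack([r(a),r(b)])); print(sense()['opening'])
```

```text
0.270843930323998
```

View pics/c7.png

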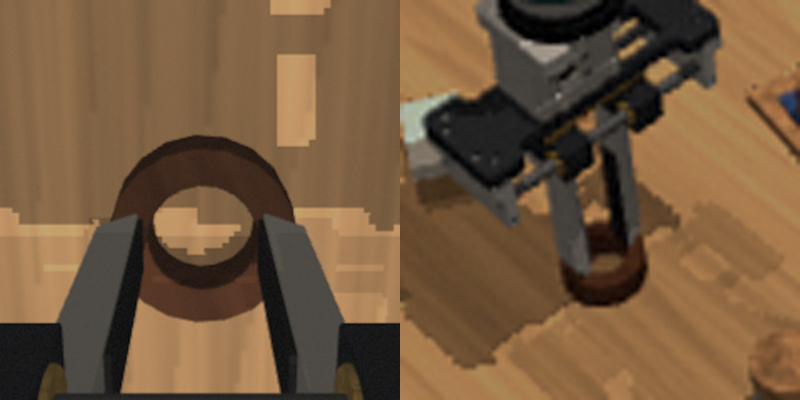

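The tips look level with the ring's top or above it, so the real fingers end some 35–40 mm behind the reported TCP. I'll open and keep feeling down.

Emit:
{"method": "play_rows", "body": {"motion": [[0, [0, 0, 0], 0], [0, [0, 0, 0], 0], [0, [0, 0, 0], 0], [0, [0, 0, 0], 0], [0, [0, 0, 0], 0], [0, [0, 0, 0], 0], [0, [0, 0, 0], 0], [0, [0, 0, 0], 0], [0, [0, 0, 0], 0], [0, [0, 0, -0.002], 0], [0, [0, 0, -0.001], 0], [0, [0, 0, 0], 0]]}}

```text
t: 21.9
ee_pos: [422.9, 163.0, -19.2]
tcp_rot: [-3.141, 0.0, 1.571]
contact_force: [-0.3, -0.2, 0.1]
opening: 1.002
finger_force: 0.0
```

Emit:
{"method": "play_rows", "body": {"motion": [[0, [0, 0, -0.002], 0], [0, [0, 0, -0.001], 0], [0, [0, 0, 0], 0]]}}

```text
t: 22.2
ee_pos: [422.9, 163.0, -22.2]
tcp_rot: [-3.141, 0.0, 1.571]
contact_force: [-0.9, 0.3, 0.9]
opening: 0.999
finger_force: 0.0
```

Emit:
{"method": "play_rows", "body": {"motion": [[0, [0, 0, -0.002], 0], [0, [0, 0, -0.001], 0], [0, [0, 0, 0], 0]]}}

```text
t: 22.5
ee_pos: [422.9, 163.0, -25.1]
tcp_rot: [-3.141, -0.0, 1.571]
contact_force: [0.5, -0.3, 0.7]
opening: 1.002
finger_force: 0.0
```

Emit:
{"method": "play_rows", "body": {"motion": [[0, [0, 0, -0.002], 0], [0, [0, 0, 0], 0]]}}

```text
t: 22.7
ee_pos: [422.9, 163.0, -27.1]
tcp_rot: [-3.141, -0.0, 1.571]
contact_force: [0.0, 1.0, -0.5]
opening: 0.997
finger_force: 0.0
```

Emit:
{"method": "play_rows", "body": {"motion": [[0, [0, 0, -0.002], 0], [0, [0, 0, 0], 0]]}}

```text
t: 22.9
ee_pos: [422.9, 163.0, -29.1]
tcp_rot: [-3.141, -0.0, 1.571]
contact_force: [-0.2, -0.0, -0.1]
opening: 1.001
finger_force: 0.0
```

Emit:
{"method": "play_rows", "body": {"motion": [[0.5, [0, 0, 0], 0], [0.5, [0, 0, 0], 0], [0.5, [0, 0, 0], 0], [0.5, [0, 0, 0], 0], [0.5, [0, 0, 0], 0], [0.5, [0, 0, 0], 0], [0.5, [0, 0, 0], 0], [0.5, [0, 0, 0], 0]]}}

```text
t: 23.7
ee_pos: [423.1, 163.1, -29.0]
tcp_rot: [3.141, -0.0, 1.571]
contact_force: [-0.4, -0.2, 0.1]
opening: 0.593
finger_force: 30.0
```

Gripped at 55.7 mm, which matches the ring, so the fingertips lie about 40 mm behind the reported TCP. Lifting and carrying it to the post.

Emit:
{"method": "play_rows", "body": {"motion": [[0.8, [0, 0, 0], 0], [0.8, [0, 0, 0.01], 0], [0.8, [0, 0, 0.02], 0], [0.8, [0, 0, 0.025], 0], [0.8, [0, 0, 0.03], 0], [0.8, [0, 0, 0.03], 0], [0.8, [0.01, -0.02, 0.015], 0], [0.8, [0.02, -0.03, 0], 0], [0.8, [0.02, -0.03, 0], 0], [0.8, [0.02, -0.04, 0], 0], [0.8, [0.03, -0.04, 0], 0], [0.8, [0.03, -0.04, 0], 0], [0.8, [0.02, -0.03, 0], 0], [0.8, [0.01, -0.02, 0], 0], [0.8, [0.01, -0.02, 0], 0], [0.8, [0, -0.004, 0], 0], [0.8, [0, 0, 0], 0], [0.8, [0, 0, 0], 0], [0.8, [0, 0, 0], 0]]}}

```text
t: 25.6
ee_pos: [592.5, -109.1, 101.2]
tcp_rot: [-3.141, -0.001, 1.573]
contact_force: [0.3, 0.2, -0.4]
opening: 0.593
finger_force: 30.0
```

Run:
```python
from h import *
print(sense()['ee_pos'],sense()['opening'])
for c in('wrist','side','scene'):
  im=snap(c,'x8%s.png'%c);find(c,['post_mid','ring_mid'])
for n,z in(('post_mid',43),('ring_mid',120)):
 for r in trace('wrist',n)[:2]:
    m=r['pixels'].astype('u1'); (q,rad)=cv2.minEnclosingCircle(cv2.findNonZero(m)); print(n,r['score'],q,rad,ray('wrist',*q,z).round(1),m.sum())
print(proj('wrist',[593,-111,99]),proj('wrist',[593,-111,43]))
```

```text
[ 592.5313292  -109.12010906  101.22943936] 0.5927725221238307
side post_mid 0.8 [ 588. -110.   66.] [384. 234.]
side ring_mid 0.83 [ 591. -108.  139.] [386. 211.]
scene post_mid 0.9 [ 592. -111.   64.] [251. 251.]
scene post_mid 0.81 [ 306. -163.   46.] [305. 177.]
scene ring_mid 0.84 [ 594. -107.  143.] [247. 230.]
post_mid 0.85 (315.13861083984375, 256.97021484375) 37.260440826416016 [ 589.  -114.4   43. ] 1903
post_mid 0.66 (1.0, 306.5) 35.51417922973633 [ 356.5 -152.6   43. ] 1455
ring_mid 0.85 (319.2409973144531, 307.7767333984375) 60.92462158203125 [ 591.9 -120.   120. ] 8912
(np.float64(321.09685203009485), np.float64(278.5458188822639)) (np.float64(320.8091587896031), np.float64(252.34737944499904))
```

View pics/x8wrist.png

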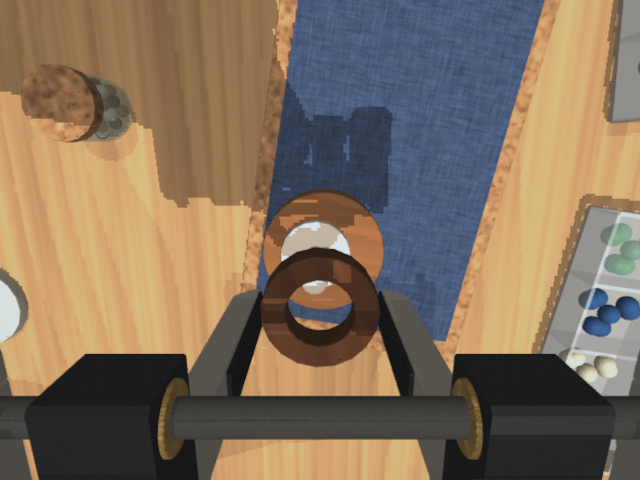

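The picture shows the ring, held, centred at (320,307). Through its hole are the stem top, at about (315,280), and the foot, centred at u≈315. The post is therefore about 2.5 mm toward −x of the ring. I'll correct that and lower until the ring is near the stem top.

Emit:
{"method": "play_rows", "body": {"motion": [[0.8, [-0.0025, -0.001, 0], 0], [0.8, [0, 0, -0.01], 0], [0.8, [0, 0, -0.01], 0], [0.8, [0, 0, -0.008], 0], [0.8, [0, 0, 0], 0], [0.8, [0, 0, 0], 0]]}}

```text
t: 26.75
ee_pos: [590.3, -111.9, 72.5]
tcp_rot: [-3.141, -0.0, 1.571]
contact_force: [-0.0, 0.4, -0.9]
opening: 0.594
finger_force: 30.0
```

Run:
```python
from h import *
s=sense();print(s['ee_pos'],s['contact_force'])
a=snap('wrist')[180:380,220:420,::-1]
b=snap('side')[180:280,335:435,::-1]
r=lambda i:cv2.resize(i,(400,400),interpolation=cv2.INTER_CUBIC)
cv2.imwrite('pics/c9.png',np.hstack([r(a),r(b)]))
```

```text
[ 590.28985826 -111.85071656   72.46732767] [-0.03948762  0.35657274 -0.92661787]
```

View pics/c9.png

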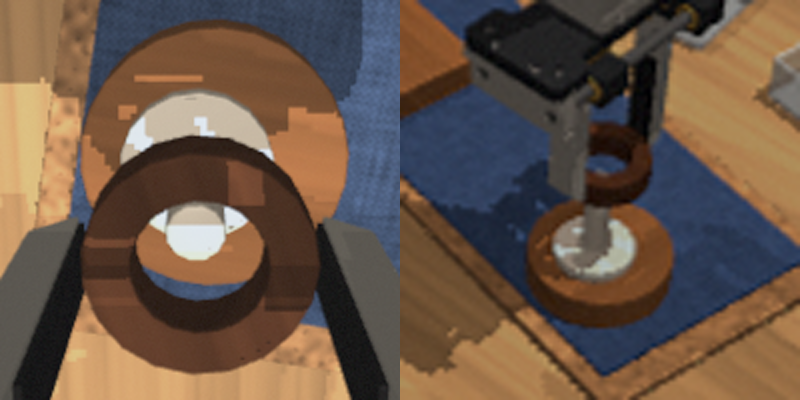

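```bash
python3 -c "
from h import *
print('stem',ray('wrist',318,298.5,99),'ring',ray('wrist',320,307.5,110))"
```

```text
stem [ 589.13455197 -112.89379184   99.        ] ring [ 590.13726237 -113.05732252  110.        ]
```

Stem and ring agree within 1 mm. Lowering the ring onto the foot.

Emit:
{"method": "play_rows", "body": {"motion": [[0.8, [-0.001, 0, -0.01], 0], [0.8, [0, 0, -0.012], 0], [0.8, [0, 0, -0.012], 0], [0.8, [0, 0, -0.01], 0], [0.8, [0, 0, -0.008], 0], [0.8, [0, 0, -0.004], 0], [0.8, [0, 0, 0], 0], [0.8, [0, 0, 0], 0]]}}

```text
t: 27.65
ee_pos: [589.8, -111.9, 17.1]
tcp_rot: [3.141, -0.0, 1.571]
contact_force: [-0.6, 0.0, -0.5]
opening: 0.592
finger_force: 30.0
```

Emit:
{"method": "play_rows", "body": {"motion": [[0.2, [0, 0, 0], 0], [0.2, [0, 0, 0], 0], [0.2, [0, 0, 0], 0], [0.2, [0, 0, 0], 0], [0.2, [0, 0, 0], 0], [0.2, [0, 0, 0.02], 0], [0.2, [0, 0, 0.03], 0], [0.2, [0, 0, 0.04], 0], [0, [-0.01, -0.02, 0.04], 0], [0, [-0.03, -0.03, 0.02], 0], [0, [-0.03, -0.03, 0], 0], [0, [-0.04, -0.03, 0], 0], [0, [-0.04, -0.02, 0], 0], [0, [-0.03, -0.02, 0], 0], [0, [-0.01, -0.01, 0], 0], [0, [0, 0, 0], 0], [0, [0, 0, 0], 0]]}}

```text
t: 29.35
ee_pos: [401.3, -271.3, 167.2]
tcp_rot: [3.14, -0.0, 1.572]
contact_force: [0.2, 0.1, -0.1]
opening: 1.0
finger_force: 0.0
```

Run:
```python
from h import *
print(sense()['ee_pos'],sense()['opening'])
for c in('wrist','side','scene'):
  im=snap(c,'xa%s.png'%c);find(c,['post_mid','ring_mid','tin_mid'])
for n,z in(('tin_mid',26),('ring_mid',61),('round_riser',35)):
 for r in trace('wrist',n)[:1]:
    m=r['pixels'].astype('u1'); (q,rad)=cv2.minEnclosingCircle(cv2.findNonZero(m)); print(n,r['score'],q,rad,ray('wrist',*q,z).round(1),m.sum())
```

```text
[ 401.25047782 -271.33027585  167.2245867 ] 1.0001345700644657
wrist post_mid 0.7 [ 309. -169.   41.] [207. 108.]
wrist post_mid 0.62 [ 591. -110.   66.] [588.  19.]
wrist ring_mid 0.57 [ 587. -110.   50.] [569.  26.]
wrist tin_mid 0.71 [ 403. -296.    8.] [323. 250.]
side post_mid 0.6 [ 305. -162.   47.] [313. 322.]
side ring_mid 0.15 [ 595. -108.   11.] [384. 248.]
side tin_mid 0.95 [ 399. -293.   14.] [388. 341.]
scene post_mid 0.7 [428.  -7.  25.] [328. 236.]
scene post_mid 0.69 [ 307. -164.   44.] [305. 177.]
scene post_mid 0.64 [ 590. -112.   66.] [251. 249.]
scene ring_mid 0.62 [ 592. -109.   53.] [252. 254.]
scene ring_mid 0.45 [428.  -5.  25.] [329. 236.]
scene ring_mid 0.2 [ 593. -111.   15.] [253. 264.]
scene tin_mid 0.58 [ 406. -292.    9.] [245. 189.]
tin_mid 0.96 (320.8248596191406, 251.52537536621094) 31.229597091674805 [ 399.8 -294.4   26. ] 2858
ring_mid 0.66 (573.4395751953125, 33.785953521728516) 44.16230773925781 [ 583.2 -120.4   61. ] 3073
```

View pics/xawrist.png

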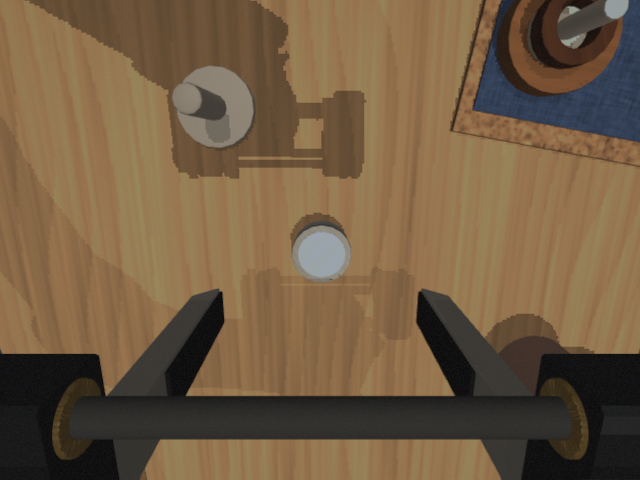

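The ring is on the post and reads z ≈ 52, as expected. The tin is at about (321,253), which is (401.5, −294.5) in world. Going for the tin.

Emit:
{"method": "play_rows", "body": {"motion": [[0, [0, -0.012, -0.02], 0], [0, [0, -0.011, -0.03], 0], [0, [0, 0, -0.04], 0], [0, [0, 0, -0.04], 0], [0, [0, 0, -0.03], 0], [0, [0, 0, -0.02], 0], [0, [0, 0, -0.01], 0], [0, [0, 0, -0.006], 0], [0, [0, 0, 0], 0], [0.7, [0, 0, 0], 0], [0.7, [0, 0, 0], 0], [0.7, [0, 0, 0], 0], [0.7, [0, 0, 0], 0], [0.7, [0, 0, 0], 0], [0.7, [0, 0, 0], 0], [0.7, [0, 0, 0], 0], [0.7, [0, 0, 0], 0], [0.7, [0, 0, 0], 0]]}}

```text
t: 31.9
ee_pos: [400.3, -295.2, -28.7]
tcp_rot: [3.14, 0.001, 1.571]
contact_force: [0.7, -0.6, 5.0]
opening: 0.585
finger_force: 30.0
```

Emit:
{"method": "play_rows", "body": {"motion": [[0.7, [0, 0, 0.01], 0], [0.7, [0, 0, 0.025], 0], [0.7, [0, 0, 0.03], 0], [0.7, [0, 0, 0.03], 0], [0.7, [0, 0.02, 0.025], 0], [0.7, [0, 0.03, 0], 0], [0.7, [0.01, 0.035, 0], 0], [0.7, [0.02, 0.04, 0], 0], [0.7, [0.02, 0.04, 0], 0], [0.7, [0.03, 0.04, 0], 0], [0.7, [0.03, 0.04, 0], 0], [0.7, [0.03, 0.04, 0], 0], [0.7, [0.03, 0.04, 0], 0], [0.7, [0.03, 0.035, 0], 0], [0.7, [0.02, 0.03, 0], 0], [0.7, [0.01, 0.02, 0], 0], [0.7, [0.005, 0.002, 0], 0], [0.7, [0, 0, 0], 0], [0.7, [0, 0, 0], 0], [0.7, [0, 0, 0], 0]]}}

```text
t: 33.9
ee_pos: [633.8, 114.5, 91.0]
tcp_rot: [-3.141, 0.001, 1.568]
contact_force: [-0.2, -0.5, -0.9]
opening: 0.589
finger_force: 30.0
```

Run:
```python
from h import *
print(sense()['ee_pos'],sense()['opening'])
for c in('wrist','side','scene'):
  im=snap(c,'xb%s.png'%c);find(c,['tin_mid','square_riser','board','mug_mid'])
for n,z in(('square_riser',35),):
 for r in trace('wrist',n)[:1]:
    m=r['pixels'].astype('u1'); q=cv2.minAreaRect(cv2.findNonZero(m)); print(n,r['score'],q,ray('wrist',*q[0],z).round(1),m.sum())
```

```text
[633.78381831 114.53377778  90.98761257] 0.5892660117456504
wrist tin_mid 0.68 [636. 117. 131.] [325. 304.]
wrist square_riser 0.55 [631. 117.  10.] [317. 243.]
wrist square_riser 0.41 [634. 112. 130.] [321. 314.]
wrist board 0.72 [650.   0.  -1.] [339. 370.]
side tin_mid 0.72 [629. 117. 133.] [329. 163.]
side tin_mid 0.41 [657. 392.  -3.] [273. 155.]
side square_riser 0.76 [636. 115.  15.] [332. 197.]
side board 0.65 [647.   0.  -2.] [365. 220.]
side mug_mid 0.94 [ 625. -430.   47.] [507. 307.]
side mug_mid 0.16 [ 588. -108.   67.] [383. 234.]
scene tin_mid 0.73 [633. 119. 132.] [325. 296.]
scene board 0.61 [648.  -9.   3.] [273. 304.]
scene mug_mid 0.82 [ 630. -432.   46.] [143. 208.]
square_riser 0.6 ((324.10003662109375, 242.79998779296875), (131.09759521484375, 116.67262268066406), 8.130102157592773) [636.8 124.6  35. ] 10224
```

View pics/xbwrist.png

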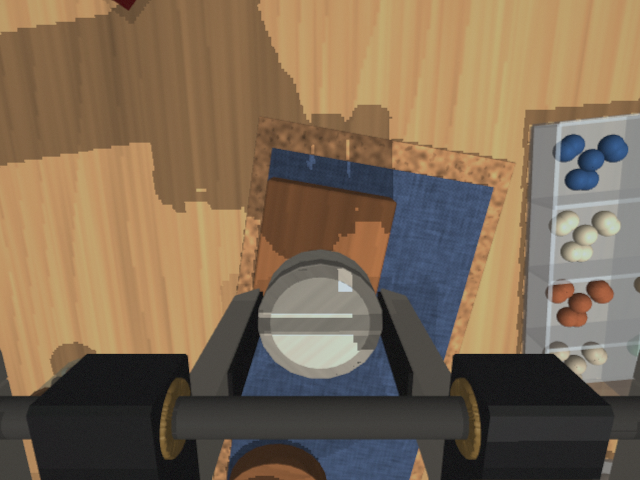

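```bash
python3 -c "
from h import *
a=ray('wrist',272,180,35);b=ray('wrist',395,201,35);d=(b-a)/np.linalg.norm(b-a);print(a,b,np.linalg.norm(b-a),np.degrees(np.arctan2(d[1],d[0])))
n=np.array([d[1],-d[0],0]);n*= -np.sign(n[1]);print((a+b)/2+45*n)
for p in((272,150),(492,187)):print(ray('wrist',*p,11))
for p in((262,117),(514,163)):print(ray('wrist',*p,11))"
```

```text
[601.60005707 168.15951542  35.        ] [685.09832789 154.016679    35.        ] 84.6875495734315 -9.613449023805961
[635.83418417 116.72003832  35.        ]
[599.43818955 187.22146607  11.        ]
[760.55837792 160.87720404  11.        ]
[593.12008192 209.71231751  11.        ]
[774.50262733 178.1561299   11.        ]
```

The riser's far edge runs from (272,180) to (395,201), putting its centre at (636,117) and the board yaw near −10°. Lowering the tin.

Emit:
{"method": "play_rows", "body": {"motion": [[0.7, [0.002, 0.002, -0.01], 0], [0.7, [0, 0, -0.02], 0], [0.7, [0, 0, -0.02], 0], [0.7, [0, 0, -0.015], 0], [0.7, [0, 0, -0.01], 0], [0.7, [0, 0, -0.006], 0], [0.7, [0, 0, -0.002], 0], [0.7, [0, 0, 0], 0], [0.7, [0, 0, 0], 0]]}}

```text
t: 35.6
ee_pos: [637.1, 119.3, 8.7]
tcp_rot: [3.14, -0.0, 1.571]
contact_force: [0.3, 0.7, 0.3]
opening: 0.586
finger_force: 30.0
```

Emit:
{"method": "play_rows", "body": {"motion": [[0.2, [0, 0, 0], 0], [0.2, [0, 0, 0], 0], [0.2, [0, 0, 0], 0], [0.2, [0, 0, 0], 0], [0.2, [0, 0, 0], 0], [0.2, [0, 0, 0.02], 0], [0.2, [0, 0, 0.03], 0], [0, [0, 0, 0.03], 0], [0, [-0.02, 0.02, 0.04], 0], [0, [-0.04, 0.03, 0.04], 0], [0, [-0.04, 0.03, 0.03], 0], [0, [-0.04, 0.03, 0], 0], [0, [-0.04, 0.03, 0], 0], [0, [-0.03, 0.02, 0], 0], [0, [-0.02, 0.01, 0], 0], [0, [0, 0, 0], 0], [0, [0, 0, 0], 0]]}}

```text
t: 37.3
ee_pos: [421.5, 278.1, 185.2]
tcp_rot: [3.141, 0.0, 1.571]
contact_force: [-1.0, -0.1, 0.1]
opening: 0.999
finger_force: 0.0
```

Run:
```python
from h import *
print(sense()['ee_pos'],sense()['opening'])
for c in('wrist','side','scene'):
  im=snap(c,'xc%s.png'%c);find(c,['tin_mid','box_mid'])
for r in trace('wrist','box_mid')[:4]:
    m=r['pixels'].astype('u1'); q=cv2.minAreaRect(cv2.findNonZero(m)); im=read_camera('wrist') if 0 else cv2.imread('pics/xcwrist.png')
    print(r['score'],q,ray('wrist',*q[0],32).round(1),m.sum(),im[m>0].mean(0))
```

```text
[421.48044009 278.09786084 185.19894625] 0.9993566892047225
wrist tin_mid 0.86 [639. 119.  45.] [534. 380.]
wrist box_mid 0.74 [405. 313.  16.] [302. 185.]
wrist box_mid 0.74 [514. 312.  17.] [416. 186.]
wrist box_mid 0.71 [304. 276.  12.] [201. 222.]
side tin_mid 0.74 [633. 123.  50.] [329. 186.]
side box_mid 0.81 [404. 318.  16.] [219. 203.]
side box_mid 0.8 [507. 316.  17.] [249. 185.]
side box_mid 0.62 [307. 281.  17.] [197. 227.]
scene tin_mid 0.75 [640. 122.  46.] [324. 321.]
scene box_mid 0.89 [303. 280.  18.] [457. 257.]
scene box_mid 0.77 [404. 311.  16.] [451. 293.]
scene box_mid 0.67 [504. 313.  14.] [433. 326.]
0.81 ((413.00006103515625, 186.00001525878906), (48.08325958251953, 67.88224792480469), 45.0) [506.  314.5  32. ] 3138 [ 41.09050351  45.3027406  144.16634799]
0.75 ((199.5, 223.49996948242188), (66.99998474121094, 48.99999237060547), 90.0) [307.4 279.6  32. ] 3204 [ 36.11579276  39.77434457 139.20224719]
0.74 ((300.4643249511719, 186.42593383789062), (43.96028518676758, 65.43079376220703), 27.407575607299805) [402.8 314.2  32. ] 2796 [139.8583691  154.48748212 150.0472103 ]
```

View pics/xcwrist.png

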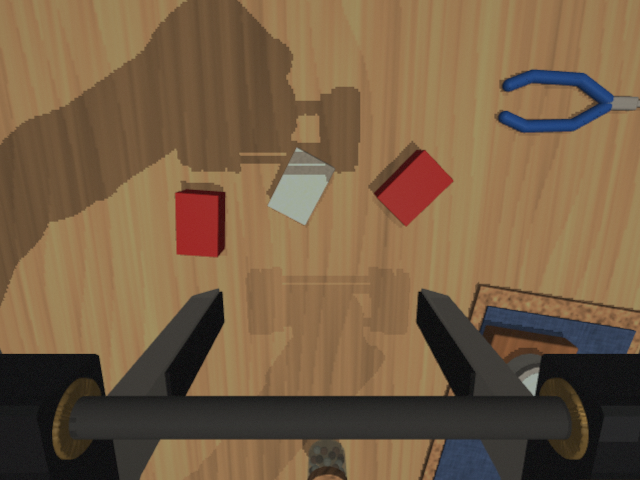

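The tin sits on the square riser. The pale box is centred at (301,187), which is (404,314) in world, with its short axis about −26.5° from world x. The red boxes at (200,223) and (412,186) are clear of the fingers.

Emit:
{"method": "play_rows", "body": {"motion": [[0.2, [-0.006, 0.012, -0.02], -7], [0.2, [-0.006, 0.012, -0.03], -7], [0.2, [-0.0055, 0.012, -0.03], -7], [0.2, [0, 0, -0.03], -5.5], [0.2, [0, 0, -0.03], 0], [0.2, [0, 0, -0.01], 0], [0.2, [0, 0, 0], 0], [0.2, [0, 0, 0], 0]]}}

```text
t: 38.6
ee_pos: [404.2, 314.7, 35.7]
tcp_rot: [3.141, -0.001, 1.108]
contact_force: [-0.4, -0.4, 1.2]
opening: 0.804
finger_force: 0.0
```

Run:
```python
from h import *
print(sense()['ee_pos'],sense()['tcp_rot'])
im=snap('wrist','xd.png'); find('wrist',['box_mid'])
for r in trace('wrist','box_mid')[:4]:
    m=r['pixels'].astype('u1'); q=cv2.minAreaRect(cv2.findNonZero(m))
    print(r['score'],q,ray('wrist',*q[0],25).round(1),m.sum(),im[m>0].mean(0))
```

```text
[404.15132529 314.66858973  35.74915066] [ 3.14118258e+00 -1.28606262e-03  1.10813870e+00]
wrist box_mid 0.89 [405. 316.  17.] [320. 267.]
wrist box_mid 0.74 [303. 277.  13.] [211. 377.]
wrist box_mid 0.64 [513. 313.  19.] [487. 194.]
0.94 ((318.9587707519531, 272.9849853515625), (70.2784423828125, 107.43077850341797), 1.5911403894424438) [404.  315.1  25. ] 7301 [146.75126695 143.04122723 125.42637995]
0.78 ((484.35308837890625, 196.98194885253906), (90.67810821533203, 115.59125518798828), 21.037511825561523) [508.5 313.8  25. ] 9617 [148.98492253  44.38203182  40.38411147]
0.69 ((208.01156616210938, 368.17071533203125), (104.17487335205078, 50.9580078125), 5.1021647453308105) [311.7 289.5  25. ] 1508 [96.61007958 26.63793103 24.5596817 ]
```

Aligned within 2°. Down to −27 and grip.

Emit:
{"method": "play_rows", "body": {"motion": [[0.2, [0, 0, -0.03], 0], [0.2, [0, 0, -0.02], 0], [0.2, [0, 0, -0.01], 0], [0.2, [0, 0, -0.003], 0], [0.2, [0, 0, 0], 0], [0.9, [0, 0, 0], 0], [0.9, [0, 0, 0], 0], [0.9, [0, 0, 0], 0], [0.9, [0, 0, 0], 0], [0.9, [0, 0, 0], 0], [0.9, [0, 0, 0], 0], [0.9, [0, 0, 0], 0], [0.9, [0, 0, 0], 0]]}}

```text
t: 40.05
ee_pos: [403.6, 314.3, -27.9]
tcp_rot: [3.141, -0.0, 1.108]
contact_force: [-0.3, -0.1, 3.3]
opening: 0.426
finger_force: 29.8
```

Emit:
{"method": "play_rows", "body": {"motion": [[0.9, [0, 0, 0.01], 0], [0.9, [0, 0, 0.02], 0], [0.9, [0, 0, 0.03], 0], [0.9, [0, -0.02, 0.02], 0], [0.9, [0.01, -0.03, 0], 4], [0.9, [0.02, -0.04, 0], 4], [0.9, [0.03, -0.04, 0], 4], [0.9, [0.03, -0.04, 0], 4.3], [0.9, [0.03, -0.04, 0], 0], [0.9, [0.03, -0.04, 0], 0], [0.9, [0.03, -0.03, 0], 0], [0.9, [0.02, -0.02, 0], 0], [0.9, [0.01, -0.01, 0], 0], [0.9, [0.001, -0.002, 0], 0], [0.9, [0, 0, 0], 0], [0.9, [0, 0, 0], 0], [0.9, [0, 0, 0], 0]]}}

```text
t: 41.75
ee_pos: [613.5, 4.1, 52.1]
tcp_rot: [-3.141, -0.0, 1.395]
contact_force: [-0.6, 0.3, -0.8]
opening: 0.427
finger_force: 29.9
```

Run:
```python
from h import *
s=sense();print(s['ee_pos'],s['opening'],s['tcp_rot'])
for c in('wrist','side','scene'):
  im=snap(c,'xe%s.png'%c);find(c,['box_mid','board'])
```

```text
[613.5259579    4.12779097  52.11250987] 0.4268334358036118 [-3.14081447e+00 -4.95541870e-04  1.39543096e+00]
wrist box_mid 0.91 [611.   6.  95.] [314. 306.]
wrist box_mid 0.44 [ 590. -112.   66.] [315. 467.]
wrist board 0.9 [649.  -5.  -1.] [372. 257.]
side box_mid 0.58 [507. 319.  16.] [248. 185.]
scene box_mid 0.79 [507. 312.  17.] [432. 326.]
scene box_mid 0.6 [614.   1. 100.] [283. 270.]
scene box_mid 0.55 [302. 279.  15.] [457. 257.]
scene board 0.57 [650.  -9.   3.] [273. 305.]
scene board 0.56 [ 593. -113.   12.] [252. 264.]
```

Emit:
{"method": "play_rows", "body": {"motion": [[0.9, [0.001, -0.0015, -0.01], 0], [0.9, [0, 0, -0.02], 0], [0.9, [0, 0, -0.015], 0], [0.9, [0, 0, -0.012], 0], [0.9, [0, 0, -0.008], 0], [0.9, [0, 0, -0.003], 0], [0.9, [0, 0, 0], 0], [0.9, [0, 0, 0], 0]]}}

```text
t: 43.0
ee_pos: [616.0, 0.8, -15.7]
tcp_rot: [3.141, -0.0, 1.393]
contact_force: [0.2, 0.6, -0.3]
opening: 0.424
finger_force: 29.9
```

Emit:
{"method": "play_rows", "body": {"motion": [[0.4, [0, 0, 0], 0], [0.4, [0, 0, 0], 0], [0.4, [0, 0, 0], 0], [0.4, [0, 0, 0], 0], [0.4, [0, 0, 0.02], 0], [0.4, [0, 0, 0.03], 0], [0.3, [0, 0, 0.04], 0], [0.3, [-0.02, 0, 0.04], 6], [0.2, [-0.03, -0.02, 0.04], 5.7], [0.2, [-0.04, -0.02, 0.01], 0], [0.2, [-0.04, -0.01, 0], 0], [0.2, [-0.03, -0.01, 0], 0], [0.2, [-0.02, 0, 0], 0], [0.2, [0, 0, 0], 0], [0.2, [0, 0, 0], 0]]}}

```text
t: 44.5
ee_pos: [438.6, -57.9, 161.5]
tcp_rot: [3.14, 0.0, 1.597]
contact_force: [0.1, 0.4, -0.1]
opening: 0.8
finger_force: 0.0
```

Run:
```python
from h import *
s=sense();print(s['ee_pos'],s['opening'],s['tcp_rot'])
for c in('wrist','side','scene'):
  im=snap(c,'xf%s.png'%c);find(c,['box_mid','jar_mid'])
  if c=='wrist':
   for n,z in(('box_mid',40),('jar_mid',50)):
    for r in trace('wrist',n)[:1]:
     m=r['pixels'].astype('u1'); q=cv2.minAreaRect(cv2.findNonZero(m)); print(n,r['score'],q,ray('wrist',*q[0],z).round(1),m.sum())
```

```text
[438.64890455 -57.9461439  161.54910705] 0.8000557009621304 [3.13969053e+00 2.03876713e-04 1.59681994e+00]
wrist box_mid 0.89 [616.   2.  27.] [527. 167.]
wrist box_mid 0.66 [ 592. -109.   67.] [501. 305.]
wrist jar_mid 0.86 [427. -11.  25.] [308. 176.]
box_mid 0.89 ((529.300048828125, 167.09999084472656), (63.87800216674805, 79.05693054199219), 18.434947967529297) [610.2   2.8  40. ] 4643
jar_mid 0.79 ((309.75, 178.75001525878906), (57.27565002441406, 56.56854248046875), 45.0) [428.5 -10.7  50. ] 2607
side box_mid 0.9 [309. 281.  19.] [197. 227.]
side box_mid 0.55 [617.   5.  26.] [357. 217.]
side box_mid 0.47 [ 593. -108.   10.] [383. 248.]
side jar_mid 0.56 [424.  -9.  26.] [306. 260.]
scene box_mid 0.74 [302. 277.  16.] [456. 256.]
scene box_mid 0.72 [616.   1.  32.] [285. 289.]
scene box_mid 0.7 [507. 313.  13.] [432. 328.]
scene jar_mid 0.6 [427.  -8.  21.] [328. 237.]
```

View pics/xfwrist.png

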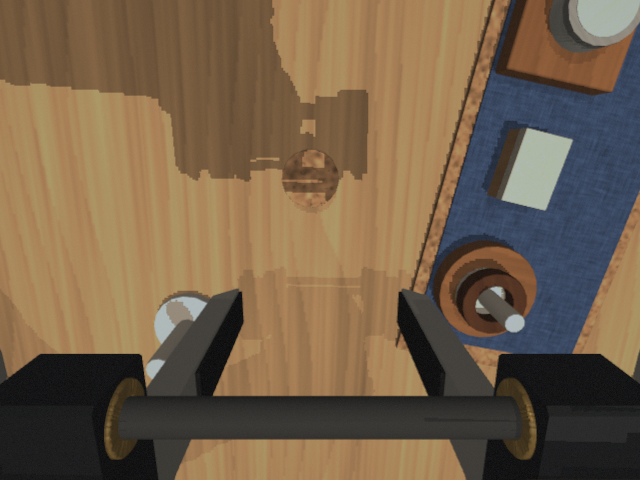

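The box sits aligned between the risers at (535,168), about (615.5, 2) in world. The ring and post are intact. The jar is at (311,180), about (428, −9.5). Gripping the jar.

Emit:
{"method": "play_rows", "body": {"motion": [[0.1, [-0.0055, 0.02, 0], 0], [0.1, [-0.005, 0.02, 0], 0], [0.1, [0, 0.0085, -0.02], 0], [0.1, [0, 0, -0.04], 0], [0.1, [0, 0, -0.04], 0], [0.1, [0, 0, -0.04], 0], [0.1, [0, 0, -0.025], 0], [0.1, [0, 0, -0.0145], 0], [0.1, [0, 0, 0], 0], [0.8, [0, 0, 0], 0], [0.8, [0, 0, 0], 0], [0.8, [0, 0, 0], 0], [0.8, [0, 0, 0], 0], [0.8, [0, 0, 0], 0], [0.8, [0, 0, 0], 0], [0.8, [0, 0, 0], 0], [0.8, [0, 0, 0], 0], [0.8, [0, 0, 0], 0]]}}

```text
t: 46.85
ee_pos: [427.9, -9.4, -18.0]
tcp_rot: [3.14, -0.0, 1.597]
contact_force: [0.4, -0.0, 6.4]
opening: 0.481
finger_force: 30.0
```

Emit:
{"method": "play_rows", "body": {"motion": [[0.9, [0, 0, 0.01], 0], [0.9, [0, 0, 0.02], 0], [0.9, [0, 0, 0.03], 0], [0.9, [0, 0, 0.03], 6], [0.9, [0.02, 0, 0], 8], [0.9, [0.025, 0, 0], 8], [0.9, [0.03, 0, 0], 8], [0.9, [0.03, 0, 0], 8], [0.9, [0.03, 0, 0], 8], [0.9, [0.03, 0, 0], 8], [0.9, [0.03, 0, 0], 8], [0.9, [0.03, 0, 0], 8], [0.9, [0.02, 0, 0], 8.3], [0.9, [0.0095, -0.0005, 0], 0], [0.9, [0, 0, 0], 0], [0.9, [0, 0, 0], 0], [0.9, [0, 0, 0], 0]]}}

```text
t: 48.55
ee_pos: [680.5, -9.9, 71.4]
tcp_rot: [-3.141, -0.001, 2.964]
contact_force: [-0.1, 0.5, -0.4]
opening: 0.482
finger_force: 30.0
```

Run:
```python
from h import *
s=sense();print(s['ee_pos'],s['opening'],s['tcp_rot'])
for c in('wrist','side','scene'):
  im=snap(c,'xg%s.png'%c);find(c,['box_mid','jar_mid','board'])
```

```text
[680.51103961  -9.90628326  71.39967472] 0.4819357307939379 [-3.14088401e+00 -1.12115949e-03  2.96405195e+00]
wrist box_mid 0.89 [616.   4.  28.] [326. 161.]
wrist jar_mid 0.88 [682.  -8. 117.] [326. 317.]
wrist jar_mid 0.31 [616.   4.  29.] [325. 159.]
wrist board 0.76 [648.  -4.   1.] [322. 204.]
side box_mid 0.96 [616.   4.  25.] [357. 217.]
side box_mid 0.74 [506. 317.  16.] [249. 185.]
side box_mid 0.68 [305. 280.  19.] [196. 227.]
side jar_mid 0.72 [679.  -9. 117.] [379. 181.]
side board 0.78 [647.  -4.   3.] [367. 219.]
scene box_mid 0.66 [305. 277.  15.] [456. 257.]
scene box_mid 0.62 [505. 317.  17.] [434. 327.]
scene box_mid 0.21 [635. 117.  11.] [323. 326.]
scene jar_mid 0.71 [680.  -7. 113.] [260. 287.]
scene jar_mid 0.64 [648.  -6.   5.] [274. 304.]
scene board 0.92 [649.  -9.   0.] [273. 305.]
```

Emit:
{"method": "play_rows", "body": {"motion": [[0.9, [0.0015, 0, -0.01], 0], [0.9, [0, 0, -0.02], 0], [0.9, [0, 0, -0.02], 0], [0.9, [0, 0, -0.015], 0], [0.9, [0, 0, -0.008], 0], [0.9, [0, 0, -0.004], 0], [0.9, [0, 0, -0.001], 0], [0.9, [0, 0, 0], 0], [0.9, [0, 0, 0], 0]]}}

```text
t: 50.05
ee_pos: [683.7, -9.7, -5.6]
tcp_rot: [3.141, 0.001, 2.963]
contact_force: [-0.1, -0.6, -1.3]
opening: 0.48
finger_force: 30.0
```

Emit:
{"method": "play_rows", "body": {"motion": [[0.3, [0, 0, 0], 0], [0.3, [0, 0, 0], 0], [0.3, [0, 0, 0], 0], [0.3, [0, 0, 0], 0], [0.3, [0, 0, 0], 0], [0.3, [0, 0, 0.02], 0], [0.3, [0, 0, 0.03], 0], [0.3, [0, 0, 0.04], 0], [0.3, [0, 0, 0.04], 0], [0.3, [0, 0, 0.04], 0], [0.3, [-0.04, 0, 0.04], 0], [0.3, [-0.04, 0, 0.03], 0], [0.3, [-0.02, 0, 0], 0], [0.3, [0, 0, 0], 0], [0.3, [0, 0, 0], 0]]}}

```text
t: 51.55
ee_pos: [588.3, -10.3, 230.0]
tcp_rot: [-3.141, 0.002, 2.963]
contact_force: [0.4, -0.4, 0.3]
opening: 0.699
finger_force: 0.0
```

Run:
```python
from h import *
s=sense();print(s['ee_pos'],s['opening'],s['contact_force'])
for c in('wrist','side','scene'):
  im=snap(c,'xh%s.png'%c);find(c,['box_mid','jar_mid','tin_mid','post_mid','ring_mid','mug_mid','pliers'])
cv2.imwrite('pics/fin.png',np.hstack([cv2.resize(cv2.imread('pics/xhwrist.png'),(400,300)),cv2.resize(cv2.imread('pics/xhside.png')[140:290,270:470],(400,300))]))
```

```text
[588.32973125 -10.31750847 230.02655103] 0.6994295603829401 [ 0.42322573 -0.44562599  0.29448489]
wrist box_mid 0.7 [615.   4.  24.] [338. 238.]
wrist box_mid 0.7 [512. 315.  14.] [627.  84.]
wrist jar_mid 0.74 [683.  -8.  37.] [338. 302.]
wrist tin_mid 0.55 [633. 120.  45.] [452. 241.]
wrist post_mid 0.75 [ 587. -107.   66.] [223. 241.]
wrist ring_mid 0.6 [ 587. -112.   52.] [221. 239.]
side box_mid 0.92 [508. 315.  17.] [250. 185.]
side box_mid 0.82 [304. 280.  19.] [196. 227.]
side box_mid 0.66 [681. -10.  39.] [378. 204.]
side jar_mid 0.95 [681. -12.  37.] [378. 205.]
side tin_mid 0.67 [633. 122.  50.] [329. 186.]
side post_mid 0.85 [ 305. -160.   46.] [313. 322.]
side post_mid 0.64 [ 586. -111.   67.] [383. 235.]
side post_mid 0.22 [ 594. -107.   10.] [383. 248.]
side ring_mid 0.78 [ 590. -113.   52.] [385. 238.]
side ring_mid 0.62 [ 594. -112.   11.] [385. 249.]
side mug_mid 0.61 [ 629. -431.   45.] [508. 306.]
side pliers 0.71 [654. 394.  -2.] [272. 155.]
scene box_mid 0.78 [508. 314.  16.] [432. 327.]
scene box_mid 0.6 [304. 278.  18.] [456. 257.]
scene jar_mid 0.6 [682.  -8.  32.] [263. 308.]
scene tin_mid 0.68 [636. 120.  47.] [324. 318.]
scene post_mid 0.65 [ 590. -114.   66.] [250. 249.]
scene mug_mid 0.85 [ 627. -427.   43.] [146. 209.]
scene pliers 0.94 [661. 395.   2.] [435. 410.]
```

View pics/fin.png

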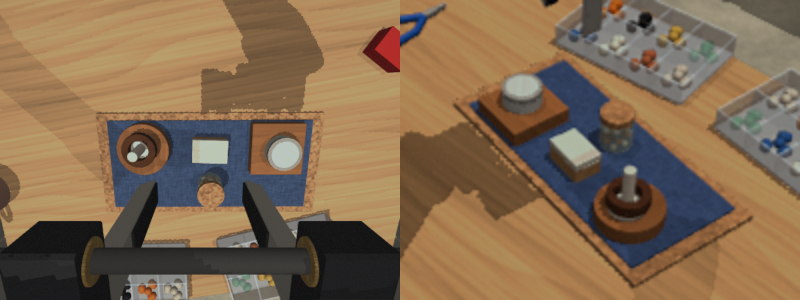

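Everything is standing in place: post and ring on the round riser, tin on the square one, box between them and jar behind it. The fingers are clear of everything, so I'm handing it in.

```bash
python3 -c "
from bench import *
print(close_job())"
```

```text
the job is handed in; nothing more can be done
None
```

The display is dressed and handed in; in the last pictures all five pieces were within tolerance (largest offset about 6 mm, the post on its riser) and the mug and pliers had not moved, but `close_job()` gave no verdict.

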